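# Load the paint shaker, clear its cut-out and set the timer

### The arm

A 6-joint arm with a two-finger parallel gripper is mounted at the origin on the work surface. World frame = base frame: x ahead of the robot, y to its left, z up, the work surface at z = 0. Lengths are in m, angles in degrees, forces in N, time in s.
With the tool pointing down it reaches from about 0.2 to 0.875 m from the base axis. Payload 3.4 kg.
Tool frame: the origin (TCP) lies between the finger pads; the fingertips stand 25 mm ahead of it and the grasp point (between the pads) lies 6 mm ahead of it; z points along the fingers, y is the line along which they close (so a half turn about z gives the same grasp; the last joint's range is limited). The gripper opens to 94 mm and grips with 3 to 60 N. Pads are 16 mm wide; open, the fingers measure 119 mm over their backs; the gripper's body (75 mm by 177 mm) begins 78 mm behind the grasp point.
Start: joints at [59.301, 15.808, 86.224, -0, 77.962, -6.933], TCP at [0.232, 0.526, 0.21] pointing down, gripper open.
Joint ranges: [-165.64, 165.64], [-43.16, 119.46], [12.63, 154.43], [-67.54, 247.53], [6.08, 155.33], [-154.97, 154.97]. Speed limits (degrees/s): [147.25, 147.25, 180, 180, 180, 180].

### API

Orientations are given as a 3x3 rotation matrix whose columns are the frame's x, y, z axes.
In Python, from station import env, viewer, models gives the robot as it stands.
- The arm moves only by the tool step_arm, never from a script. Its argument "moves" is a list of rows, each a list of 5 numbers: the shift along the world's x, y, z in m, then the turn about the world's z in degrees, then the opening, from 0 (shut) to 1 (fully open). A call has 1 to 20 rows; each row shifts and turns the commanded pose from where the row before left it; what a row does not reach is not made up. A row lasts 1/10 s, in which the tool goes at most 50 mm and 8.59 degrees, less where a joint would pass 70% of its speed; a pose out of reach is approached as far as the arm can. A call is refused whole if a number of a shift passes 0.05 or a number of a turn 8.59, either way. A call with a gripper value outside its range is refused whole. The fingers move at their own pace and stop on an object; "squeeze" is the grip in N (left out, the last holds). Time passes only in rows, so rows that do not move let the fingers close. It gives the time, the measured TCP pose, the force, the opening and the grip force at its end, in the units of the state.
- env.get_obs(): the state, without advancing time (a new reading comes with each control period).
- viewer.read_camera(name): name is "scene" or "top"; returns a dict with "img" (400x640x3 uint8, red, green, blue), "fov_y" (degrees; the focal length in pixels is half the picture's height over the tangent of half this angle, whatever the lens; pixels are square), "cx", "cy" (the principal point, pixels), "distortion" ([k1, k2, p1, p2, k3] as OpenCV has them; the pictures are not rectified), "cam_to_world" (4x4, takes a point from camera to world coordinates). Camera axes: x right, y down, z forward; pixel columns grow to the right and rows downward; lengths in m; the calibration is good to about 2 mm. A picture is of the moment at which its call begins. There is no depth.
- env.hand_in(): hands the job in; it is judged then, once.
Trained networks look in the newest picture that a camera, given by its name, has taken for a name from the list of things; names that differ only in an ending like _2 or _b are one class to them, and where a whole thing is asked for, a point or a joint stands for the part that bears it (a point fixed in the world has none). Each returns a list of dicts, best first, with "conf" (0 to 1); they miss things now and then, are a little off and sometimes report something else, mostly with a low value. They report only what shows in the picture. A call takes as long as a camera call.
- models.spot_in(camera, query): "extent" ([left, top, right, bottom] in pixels, round what is visible of it).
The state is a dict: "t": time; "q": joint angles; "dq": joint speeds; "tau": joint torques, N m; "tcp_pos": TCP position; "tcp_rot": TCP orientation; "force": force on the tool from outside, world axes, zero at the start; "moment": the same for the moment, N m; "grip_width": finger opening in m; "grip_force": force on a finger pad.
Only numpy, scipy, OpenCV 4.12 (cv2) and the standard library are available. Lean on these libraries where they do the work, as an engineer would, in place of code of your own. Each camera call takes 0.05 s, during which the arm holds its last target. There are 200 camera calls.

### The job

The paint-bottle shaker cut out in the middle of a run. Turn its timer dial back to off, stand every colour bottle upright in the black carrier, one to a cell, and then, with all bottles loaded and the timer still off, push the recessed red cut-out reset button right down with the yellow stylus. Stand the stylus back in its wooden block, and turn the timer dial until its white pointer is in line with the red preset tab; leave everything else on the table where it is.

Things in the scene. Friction and masses are not known exactly. Their poses are not given: they have to be found in the camera images.
- shaker: paint-bottle shaker, fixed to the table (its place and yaw vary): grey base 205 x 340 mm, 48 mm high; on its +y half a black four-cell carrier, on its -y half a white console 200 x 120 mm whose flat grey panel (dial and reset hole) is 130 mm above the table. Origin: centre of its underside; z up; at yaw 0 its front (-x) faces the robot. The carrier's centre is at y = +85 mm, the console's at y = -95 mm in its frame
- cell1 (a point): middle of the floor of the front right (-x, -y) cell of the carrier (73 mm above the table). Each cell is 72 mm square, open on top; its walls, 5 mm thick, end 58 mm above this floor; neighbouring cells are 77 mm apart; axes as the shaker's
- cell2 (a point): middle of the floor of the front left (-x, +y) cell of the carrier (73 mm above the table). Each cell is 72 mm square, open on top; its walls, 5 mm thick, end 58 mm above this floor; neighbouring cells are 77 mm apart; axes as the shaker's
- cell3 (a point): middle of the floor of the rear right (+x, -y) cell of the carrier (73 mm above the table). Each cell is 72 mm square, open on top; its walls, 5 mm thick, end 58 mm above this floor; neighbouring cells are 77 mm apart; axes as the shaker's
- cell4 (a point): middle of the floor of the rear left (+x, +y) cell of the carrier (73 mm above the table). Each cell is 72 mm square, open on top; its walls, 5 mm thick, end 58 mm above this floor; neighbouring cells are 77 mm apart; axes as the shaker's
- timer_dial (a joint): timer dial, angle in rad: 0 is off (a stop; the pointer stands on the broad white mark, towards the shaker's +x), growing clockwise as seen from above, up to a stop at 5.0. It stays where it is left (friction 0.05 N m)
- dial_grip (a point): on the dial's vertical axis, where its black bar handle is gripped: 161 mm above the table, 23 mm above the dial's round skirt (58 mm across) and 7 mm below the bar's top. The bar is 44 mm long, 14 mm wide, 32 mm high; it lies along this frame's x axis and turns with the dial; the white pointer line is on its +x half. On the panel around it are black ticks every 0.25 rad
- preset_tab (a joint): angle of the red preset tab on the ring around the dial, in rad, on the same scale and in the same sense as timer_dial (between 2.2 and 4.4; it differs from start to start and cannot be moved by the robot). The dial is set when timer_dial equals this
- tab_mark (a point): top of the red preset tab, 40 mm out from the dial's axis; its x axis points outward from the dial's axis
- reset_button (a joint): travel in m of the recessed red cut-out reset button: 0 up, 0.004 fully down; a spring returns it (1.2 N to start, 3.6 N fully down)
- reset_top (a point): centre of the top of the red reset button (11 mm across), 6.5 mm below the panel at the bottom of a round hole 15 mm across, at the rear (+x) end of the console; the hole's mouth is level with the panel, 130 mm above the table, and ringed in yellow. The button moves straight down, by 4 mm
- stylus_tip (a point): the point of the stylus, its lowest point as it stands in its block; z along the stylus, towards the handle's end. The stylus is 170 mm long: steel point 5 to 6 mm thick for the first 22 mm, a cone up to 36 mm, then a round yellow handle 14 mm thick to the end; 40 g
- stylus_center (a point): middle of the stylus, 85 mm from its point and from the end of its handle
- well_floor (a point): middle of the floor of the square well in the wooden tool block (fixed; the place varies), 8 mm above the table; the stylus's point rests on it, point down. z up. The well is 17 mm square and 82 mm deep, its mouth in the block's top 90 mm above the table; the block is 60 mm square on a foot 70 mm square and 8 mm high. The stylus's upper 88 mm stand out of it
- bottle1_center (a point): red paint bottle, loose, standing: half-way up its axis (56 mm above its foot), z up its axis. Round body 54 mm across up to 66 mm, white cap 32 mm across from 78 to 112 mm (top, with a dot of the same colour); 120 to 270 g, heavy at the foot. Two to four colour bottles are present; an absent one reads None
- bottle2_center (a point): blue paint bottle, loose, standing: half-way up its axis (56 mm above its foot), z up its axis. Round body 54 mm across up to 66 mm, white cap 32 mm across from 78 to 112 mm (top, with a dot of the same colour); 120 to 270 g, heavy at the foot. Two to four colour bottles are present; an absent one reads None
- bottle3_center (a point): green paint bottle, loose, standing: half-way up its axis (56 mm above its foot), z up its axis. Round body 54 mm across up to 66 mm, white cap 32 mm across from 78 to 112 mm (top, with a dot of the same colour); 120 to 270 g, heavy at the foot. Two to four colour bottles are present; an absent one reads None
- bottle4_center (a point): orange paint bottle, loose, standing: half-way up its axis (56 mm above its foot), z up its axis. Round body 54 mm across up to 66 mm, white cap 32 mm across from 78 to 112 mm (top, with a dot of the same colour); 120 to 270 g, heavy at the foot. Two to four colour bottles are present; an absent one reads None
- cup_a: bystander, loose, to be left alone: blue cup, 88 mm across at the rim, 115 mm high. Origin: centre of its underside
- cup_b: bystander, loose, to be left alone: blue cup, 88 mm across at the rim, 115 mm high. Origin: centre of its underside
- glue_bottle: bystander, loose, to be left alone: white glue bottle with an orange band, 60 mm across, 180 mm high. Origin: centre of its underside
- paint_tube: bystander, loose, to be left alone: green paint tube lying down, 106 x 28 x 18 mm. Origin: centre of its underside
- plaster_egg: bystander, loose, to be left alone: small white plaster egg cast on a foot, 90 mm across, 97 mm high. Origin: centre of its underside

How it is judged (in metres and radians):
On the way, in this order (a step that is already met when the one before it is completed fails the run):
1. the timer dial is turned back to off (within 0.1 rad) (value of joint timer_dial below 0.1 rad), for 0.2 s.
2. with every bottle present loaded in the carrier and the timer still off, the reset button is pushed down by the stylus (by 3 mm or more of its 4 mm, the stylus's point on it) ((horizontal distance between bottle1_center and cell1 below 0.014 m or horizontal distance between bottle1_center and cell2 below 0.014 m or horizontal distance between bottle1_center and cell3 below 0.014 m or horizontal distance between bottle1_center and cell4 below 0.014 m) and height (world z) of bottle1_center between 0.119 and 0.139 m and angle between each of bottle1_center, bottle2_center, bottle3_center, bottle4_center's own z axis and vertical below 0.2 rad and (horizontal distance between bottle2_center and cell1 below 0.014 m or horizontal distance between bottle2_center and cell2 below 0.014 m or horizontal distance between bottle2_center and cell3 below 0.014 m or horizontal distance between bottle2_center and cell4 below 0.014 m) and height (world z) of bottle2_center between 0.119 and 0.139 m and (horizontal distance between bottle3_center and cell1 below 0.014 m or horizontal distance between bottle3_center and cell2 below 0.014 m or horizontal distance between bottle3_center and cell3 below 0.014 m or horizontal distance between bottle3_center and cell4 below 0.014 m) and height (world z) of bottle3_center between 0.119 and 0.139 m and (horizontal distance between bottle4_center and cell1 below 0.014 m or horizontal distance between bottle4_center and cell2 below 0.014 m or horizontal distance between bottle4_center and cell3 below 0.014 m or horizontal distance between bottle4_center and cell4 below 0.014 m) and height (world z) of bottle4_center between 0.119 and 0.139 m and value of joint timer_dial below 0.1 rad and value of joint reset_button above 0.003 m and distance between stylus_tip and reset_top below 0.008 m), for 0.1 s.
3. the dial's pointer is turned in line with the red tab (within 0.12 rad, and not opposite it) (angle between the x axis of dial_grip and the x axis of tab_mark, either way round below 0.12 rad and value of joint timer_dial above 1.6 rad), for 0.2 s.
At the end, for the whole second after the job is handed in: every bottle present stands upright (within 0.2 rad) on the floor of a cell of its own, within 14 mm of its middle; the dial's pointer is within 0.12 rad of the red tab; the stylus stands in the well of its block, point down on the floor (within 12 mm); the reset button is up (all of step 3 and (horizontal distance between bottle1_center and cell1 below 0.014 m or horizontal distance between bottle1_center and cell2 below 0.014 m or horizontal distance between bottle1_center and cell3 below 0.014 m or horizontal distance between bottle1_center and cell4 below 0.014 m) and height (world z) of bottle1_center between 0.119 and 0.139 m and angle between each of bottle1_center, bottle2_center, bottle3_center, bottle4_center, stylus_tip's own z axis and vertical below 0.2 rad and (horizontal distance between bottle2_center and cell1 below 0.014 m or horizontal distance between bottle2_center and cell2 below 0.014 m or horizontal distance between bottle2_center and cell3 below 0.014 m or horizontal distance between bottle2_center and cell4 below 0.014 m) and height (world z) of bottle2_center between 0.119 and 0.139 m and (horizontal distance between bottle3_center and cell1 below 0.014 m or horizontal distance between bottle3_center and cell2 below 0.014 m or horizontal distance between bottle3_center and cell3 below 0.014 m or horizontal distance between bottle3_center and cell4 below 0.014 m) and height (world z) of bottle3_center between 0.119 and 0.139 m and (horizontal distance between bottle4_center and cell1 below 0.014 m or horizontal distance between bottle4_center and cell2 below 0.014 m or horizontal distance between bottle4_center and cell3 below 0.014 m or horizontal distance between bottle4_center and cell4 below 0.014 m) and height (world z) of bottle4_center between 0.119 and 0.139 m and horizontal distance between stylus_tip and well_floor below 0.012 m and z of stylus_tip in the frame of well_floor below 0.012 m and value of joint reset_button below 0.001 m and velocity of joint timer_dial below 0.05 rad/s); the robot touches nothing.
It fails at once if a bystander (cup, glue bottle, paint tube or plaster egg) is moved by more than 30 mm (distance of any of cup_a, cup_b, glue_bottle, paint_tube, plaster_egg from where it was at the start of the episode above 0.03 m).
Of bottle1, bottle2, bottle3, bottle4 only 2 to 4 are there at a start; the rules pass over those that are not, and their reading is None.
At some moment in a run one of bottle1, bottle2, bottle3, bottle4 may be knocked a few centimetres aside while the robot is not near it.
It also fails if it takes over 208 s, if anything falls off the work surface, if the arm or the gripper's body presses on something with over 40 N, if the wrist force passes 120 N, or if a joint passes its speed limit or range.

## Working session

There is one attempt and no reset: what is moved stays moved. The work goes in short steps, Python scripts to look and compute and a tool call to move; the robot and the scene stay as the last step left them, time stands still between calls to the robot, and variables do not carry over. Pictures are saved under pics/ and viewed, at most 14 in all, crops included, and the job is handed in when it is done.

Besides the shell and the picture viewer there is one more tool, called after "Emit:" as a command line: name --pt "numbers of a row" for each row, then --argument value for the rest. step_arm: Moves the arm, as the interface text tells. Its arguments: {"type":"object","properties":{"moves":{"type":"array","items":{"type":"array","items":{"type":"number"}}},"squeeze":{"type":"number"}},"required":["moves"]}

```bash
mkdir -p pics; ls; cat > h.py <<'E'
import numpy as np, cv2
from station import env, viewer, models
def cam(n,save=None):
    c=viewer.read_camera(n)
    if save: cv2.imwrite(f'pics/{save}.png',c['img'][:,:,::-1])
    return c
def K(c):
    f=c['img'].shape[0]/2/np.tan(np.radians(c['fov_y'])/2)
    return np.array([[f,0,c['cx']],[0,f,c['cy']],[0,0,1.]])
def ray(c,u,v):
    p=cv2.undistortPoints(np.array([[[u,v]]],float),K(c),np.array(c['distortion'],float))[0,0]
    T=np.array(c['cam_to_world']); return T[:3,3],T[:3,:3]@np.array([p[0],p[1],1])
def at(c,u,v,z):
    o,d=ray(c,u,v); return o+d*(z-o[2])/d[2]
def proj(c,P):
    T=np.linalg.inv(np.array(c['cam_to_world'])); 
    return cv2.projectPoints(np.array(P,float).reshape(-1,1,3),cv2.Rodrigues(T[:3,:3])[0],T[:3,3],K(c),np.array(c['distortion'],float))[0][:,0]
E
python3 - <<'E'
from h import *
for n in('top','scene'):
    c=cam(n,n+'0'); print(n,c['fov_y'],np.round(c['cam_to_world'],3).tolist())
    for q in ['shaker','timer_dial','preset_tab','reset_button','stylus_tip','well_floor','bottle1_center','bottle2_center','bottle3_center','bottle4_center','cup_a','glue_bottle','paint_tube','plaster_egg']:
        try: print(q,[(np.round(d['extent']).astype(int).tolist(),round(d['conf'],2)) for d in models.spot_in(n,q)][:4])
        except Exception as e: print(q,e)
E
```

```text
pics
top 56.87691199321234 [[0.026, -0.996, 0.085, 0.462], [-0.999, -0.024, 0.022, -0.015], [-0.019, -0.086, -0.996, 1.502], [0.0, 0.0, 0.0, 1.0]]
shaker [([242, 182, 328, 240], 0.57)]
timer_dial [([302, 212, 317, 229], 0.52)]
preset_tab [([306, 212, 319, 234], 0.41)]
reset_button [([434, 200, 459, 216], 0.61)]
stylus_tip []
well_floor []
bottle1_center []
bottle2_center [([400, 241, 417, 258], 0.72)]
bottle3_center [([242, 187, 329, 242], 0.68)]
bottle4_center [([357, 242, 375, 255], 0.44)]
cup_a [([172, 212, 202, 234], 0.94), ([403, 165, 431, 192], 0.55)]
glue_bottle [([434, 198, 458, 215], 0.78)]
paint_tube [([405, 165, 430, 192], 0.54), ([432, 233, 443, 257], 0.46)]
plaster_egg []
scene 47.22947020320697 [[0.811, 0.436, -0.391, 1.187], [0.585, -0.594, 0.552, -0.831], [0.008, -0.676, -0.737, 1.27], [0.0, 0.0, 0.0, 1.0]]
shaker [([275, 143, 373, 235], 0.71)]
timer_dial [([294, 174, 314, 192], 0.55)]
preset_tab []
reset_button []
stylus_tip [([300, 236, 306, 258], 0.58)]
well_floor [([290, 248, 318, 284], 0.77), ([300, 239, 307, 258], 0.65)]
bottle1_center [([233, 213, 251, 242], 0.52)]
bottle2_center [([199, 242, 217, 272], 0.89), ([294, 175, 313, 192], 0.48)]
bottle3_center [([302, 237, 306, 259], 0.49)]
bottle4_center [([232, 210, 251, 241], 0.88)]
cup_a [([244, 280, 278, 326], 0.93), ([361, 113, 382, 144], 0.59)]
glue_bottle [([198, 294, 225, 335], 0.73)]
paint_tube [([173, 282, 199, 307], 0.56)]
plaster_egg [([335, 262, 363, 295], 0.8)]
```

```bash
python3 - <<'E'
import cv2
a=cv2.imread('pics/top0.png');b=cv2.imread('pics/scene0.png')
cv2.imwrite('pics/t1.png',cv2.resize(a[120:320,140:500],(800,444),interpolation=cv2.INTER_CUBIC))
cv2.imwrite('pics/s1.png',cv2.resize(b[100:350,150:450],(720,600),interpolation=cv2.INTER_CUBIC))
E
```

```text
(no output)
```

View pics/t1.png

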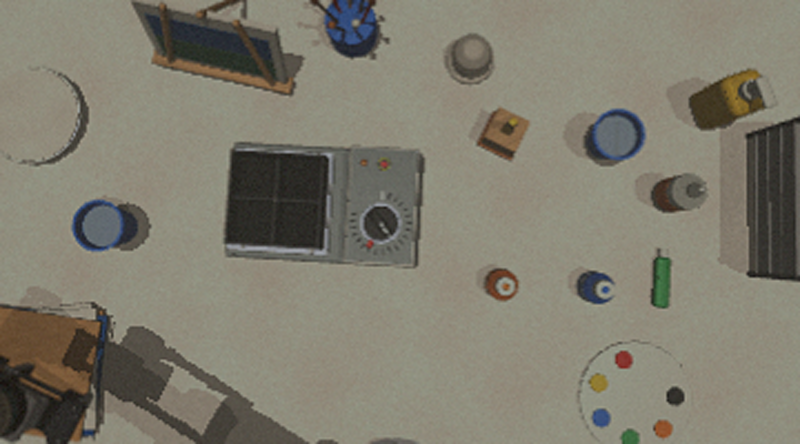

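View pics/s1.png

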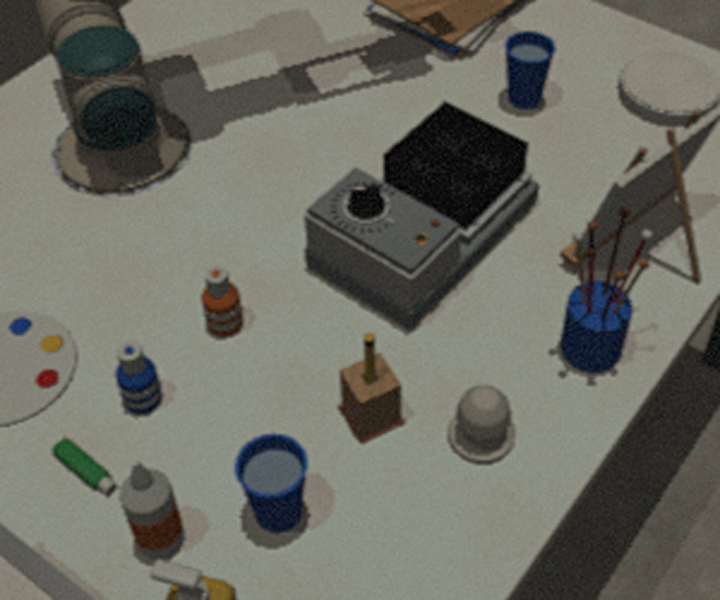

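The pictures show two bottles, orange (scene ~242,226) and blue (~208,257). The stylus stands in its block (~304,265), and the shaker yaw is small. The dial pointer is toward the lower right in the top view. I'll zoom in on an averaged view.

```bash
python3 - <<'E'
from h import *
for n in('top','scene'):
    L=[cam(n) for _ in range(6)]
    c=L[0]; m=np.mean([x['img'] for x in L],0); np.savez(n+'.npz',**{**c,'img':m})
    x0,y0,w,h=(238,178,96,66) if n=='top' else (272,140,104,100)
    k=8 if n=='top' else 6
    cr=cv2.resize(np.clip(m*1.6,0,255).astype(np.uint8)[y0:y0+h,x0:x0+w,::-1],None,fx=k,fy=k,interpolation=cv2.INTER_CUBIC)
    cv2.imwrite(f'pics/{n}z.png',cr); print(cr.shape)
E
```

```text
(528, 768, 3)
(600, 624, 3)
```

View pics/topz.png

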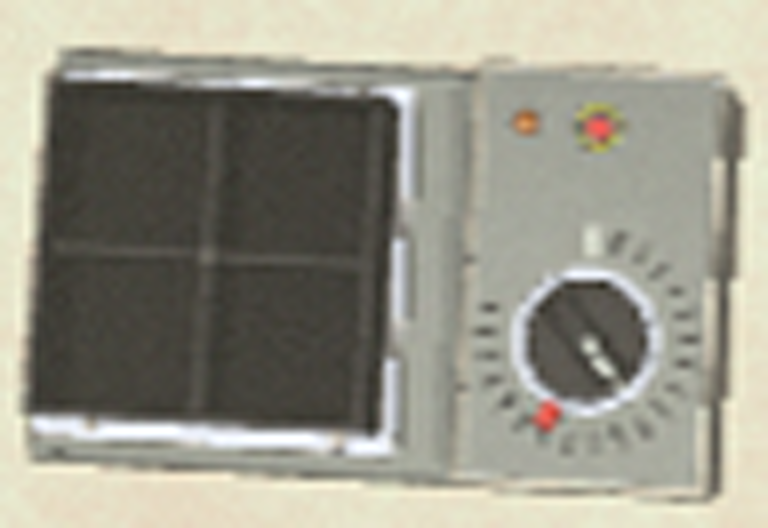

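View pics/scenez.png

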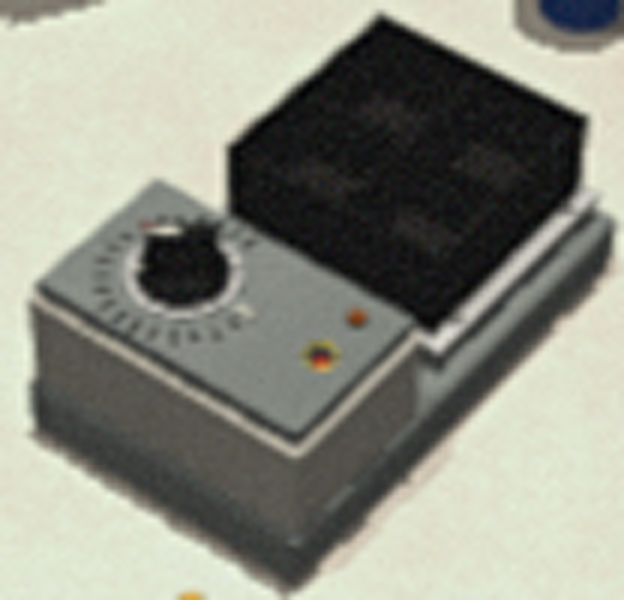

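```bash
cat > fit.py <<'E'
from h import *
from scipy.optimize import least_squares
C={n:dict(np.load(n+'.npz')) for n in('top','scene')}
def px(n,x,y):
    x0,y0,k=(238,178,8) if n=='top' else (272,140,6)
    return np.array([x0+(x+.5)/k-.5,y0+(y+.5)/k-.5])
obs=[('top',208,255,(0,.085,.131)),('top',208-166,248,(0,.162,.131)),('top',374,262,(0,.008,.131)),
('top',480,66,(.1,-.035,.13)),('top',455,478,(-.1,-.035,.13)),('top',708,494,(-.1,-.155,.13)),
('scene',40,293,(-.1,-.155,.13)),('scene',157,182,(-.1,-.035,.13)),('scene',413,327,(.1,-.035,.13)),('scene',297,440,(.1,-.155,.13)),
('scene',381,16,(-.0795,.1645,.131)),('scene',587,122,(.0795,.1645,.131)),('scene',230,150,(-.0795,.0055,.131))]
def W(p,P):
    c,s=np.cos(p[2]),np.sin(p[2]); P=np.array(P); return np.array([p[0]+c*P[0]-s*P[1],p[1]+s*P[0]+c*P[1],P[2]])
def res(p): return np.concatenate([proj(C[n],W(p,P))[0]-px(n,x,y) for n,x,y,P in obs])
if __name__=='__main__':
    r=least_squares(res,[.45,.1,0],loss='soft_l1'); p=r.x
    print(p,np.degrees(p[2])); print(np.round(res(p).reshape(-1,2),2).tolist())
    c,s=np.cos(p[2]),np.sin(p[2])
    def both(name,z,t,sc):
        for n,q in(('top',t),('scene',sc)):
            if q:
                w=at(C[n],*px(n,*q),z); d=w[:2]-p[:2]; print(name,n,w.round(4),'local',np.round([c*d[0]+s*d[1],-s*d[0]+c*d[1]],4))
    both('reset ring',.13,(599,128),(320,356))
    both('lamp',.13,(526,122),(357,318))
    both('skirt',.138,(586,340),(183,270)) 
    both('tab',.14,(547,416),(148,226))
    both('pointer out',.168,(613,378),None); both('pointer in',.168,(588,345),None)
    both('offmark',.13,(594,240),(247,313))
E
python3 fit.py
```

```text
[ 0.53171064  0.12733071 -0.02894866] -1.6586360274648368
[[0.04, -0.22], [0.23, -0.45], [-0.12, 0.01], [-0.23, -1.5], [-0.32, 0.63], [0.47, 0.43], [-2.75, -0.72], [-0.22, -1.16], [2.33, -0.46], [0.4, 1.74], [-0.22, 0.08], [0.37, -0.19], [-0.94, 0.29]]
reset ring top [0.5972 0.0319 0.13  ] local [ 0.0682 -0.0935]
reset ring scene [0.5957 0.0333 0.13  ] local [ 0.0666 -0.0921]
lamp top [0.5992 0.0661 0.13  ] local [ 0.0692 -0.0592]
lamp scene [0.5956 0.0699 0.13  ] local [ 0.0656 -0.0556]
skirt top [0.4981 0.035  0.138 ] local [-0.0309 -0.0933]
skirt scene [0.4971 0.0355 0.138 ] local [-0.0319 -0.0928]
tab top [0.4627 0.0519 0.14  ] local [-0.0668 -0.0774]
tab scene [0.4601 0.0504 0.14  ] local [-0.0694 -0.0789]
pointer out top [0.4805 0.0213 0.168 ] local [-0.0481 -0.1075]
pointer in top [0.4951 0.0329 0.168 ] local [-0.0339 -0.0954]
offmark top [0.5448 0.0329 0.13  ] local [ 0.0158 -0.0941]
offmark scene [0.5426 0.0359 0.13  ] local [ 0.0135 -0.0911]
```

```bash
python3 - <<'E'
from h import *
o=env.get_obs(); print(np.round(o['tcp_rot'],3).tolist(),o['tcp_pos'],o['t'],o['grip_width'])
def crop(n,x,y):
    m=np.clip(np.load(n+'.npz')['img']*1.6,0,255).astype(np.uint8)[y:y+33,x:x+33,::-1]
    return cv2.resize(m,None,fx=8,fy=8,interpolation=cv2.INTER_CUBIC)
A=np.vstack([np.hstack([crop('top',350,232),crop('top',392,232),crop('top',350,162)]),np.hstack([crop('scene',226,208),crop('scene',192,240),crop('scene',288,232)])])
cv2.imwrite('pics/b.png',A);print(A.shape)
E
```

```text
[[-0.915, 0.403, 0.0], [0.403, 0.915, 0.0], [-0.0, 0.0, -1.0]] [0.23174656 0.52624486 0.20988824] 2.1 0.09404731701088377
(528, 792, 3)
```

View pics/b.png

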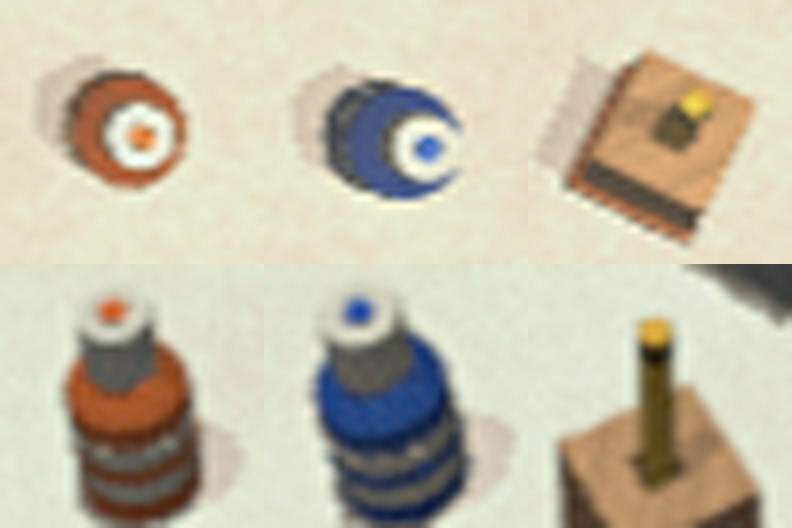

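The picture shows the orange cap dot at crop (142,136), the blue one at (164,147), and the stylus end at (168,103). All are clear in both views. I'll triangulate, then start moving to the dial.

```bash
python3 - <<'E'
from h import *
C={n:dict(np.load(n+'.npz')) for n in('top','scene')}
def w(n,x0,y0,x,y,z): return at(C[n],x0+(x+.5)/8-.5,y0+(y+.5)/8-.5,z)
def tri(n1,a,n2,b):
    o1,d1=ray(C[n1],*a);o2,d2=ray(C[n2],*b); A=np.stack([d1,-d2],1); s=np.linalg.lstsq(A,o2-o1,rcond=None)[0]
    return (o1+d1*s[0]),(o2+d2*s[1])
g=lambda x0,y0,x,y:(x0+(x+.5)/8-.5,y0+(y+.5)/8-.5)
for nm,z,t,s in [('or',.112,(350,232,142,136),(226,208,113,47)),('bl',.112,(392,232,164,147),(192,240,94,48)),('sty',.178,(350,162,168,103),(288,232,127,69))]:
    print(nm,w('top',*t,z).round(4),w('scene',*s,z).round(4),'tri',*[v.round(4) for v in tri('top',g(*t),'scene',g(*s))])
for q in [(120,50),(226,98),(172,205),(62,160),(151,128)]: print('block',w('top',350,162,*q,.09).round(4))
for q in [(33,175),(158,122),(230,223),(127,208)]: print('block sc',w('scene',288,232,*q,.09).round(4))
E
```

```text
or [ 0.3983 -0.1772  0.112 ] [ 0.3951 -0.1746  0.112 ] tri [ 0.3985 -0.1767  0.1163] [ 0.3981 -0.177   0.1164]
bl [ 0.3978 -0.3426  0.112 ] [ 0.3937 -0.3402  0.112 ] tri [ 0.398  -0.3415  0.1167] [ 0.3972 -0.3423  0.117 ]
sty [ 0.6668 -0.1775  0.178 ] [ 0.6658 -0.1778  0.178 ] tri [ 0.6667 -0.1775  0.1785] [ 0.666  -0.178   0.1784]
block [ 0.7056 -0.1649  0.09  ]
block [ 0.6834 -0.216   0.09  ]
block [ 0.6311 -0.1909  0.09  ]
block [ 0.6516 -0.138   0.09  ]
block [ 0.6681 -0.1803  0.09  ]
block sc [ 0.6256 -0.1888  0.09  ]
block sc [ 0.6498 -0.139   0.09  ]
block sc [ 0.7019 -0.1615  0.09  ]
block sc [ 0.6651 -0.1795  0.09  ]
```

Emit:
step_arm --pt "0 0 0.04 0 1" --pt "0 0 0.04 0 1" --pt "0.019 -0.035 0 -8.4 1" --pt "0.019 -0.035 0 -8.4 1" --pt "0.019 -0.035 0 -8.4 1" --pt "0.019 -0.035 0 -8.4 1" --pt "0.019 -0.035 0 -8.4 1" --pt "0.019 -0.035 0 -8.4 1" --pt "0.019 -0.035 0 -8.4 1" --pt "0.019 -0.035 0 -8.4 1" --pt "0.019 -0.035 0 -8.4 1" --pt "0.019 -0.035 0 -8.4 1" --pt "0.019 -0.035 0 -8.4 1" --pt "0.019 -0.035 0 -8.4 1" --pt "0.019 -0.035 0 -8.4 1" --pt "0.019 -0.036 0 -8 1" --pt "0 0 0 0 1" --pt "0 0 0 0 1"

```text
t: 3.9
tcp_pos: [0.4977, 0.0348, 0.2896]
tcp_rot: [[0.777, 0.629, -0.001], [0.629, -0.777, 0.001], [-0.0, -0.001, -1.0]]
force: [0.6, 0.4, -0.0]
grip_width: 0.0941
grip_force: 0.0
```

Emit:
step_arm --pt "0 0 -0.04 0 1" --pt "0 0 -0.04 0 1" --pt "0 0 -0.02 0 1" --pt "0 0 -0.01 0 1" --pt "0 0 -0.01 0 1" --pt "0 0 0 0 1" --pt "0 0 0 0 0" --pt "0 0 0 0 0" --pt "0 0 0 0 0" --pt "0 0 0 0 0" --pt "0 0 0 0 0" --pt "0 0 0 0 0" --pt "0 0 0 0 0" --pt "0 0 0 0 0" --pt "0 0 0 0 0" --pt "0 0 0 0 0" --squeeze 20

```text
t: 5.5
tcp_pos: [0.4978, 0.0353, 0.1699]
tcp_rot: [[0.777, 0.63, -0.0], [0.63, -0.777, -0.0], [-0.0, 0.0, -1.0]]
force: [-0.2, 0.4, -1.2]
grip_width: 0.0176
grip_force: 0.0
```

Emit:
step_arm --pt "0 0 0 0 0" --pt "0 0 0 0 0" --pt "0 0 0 0 0" --pt "0 0 0 5 0" --pt "0 0 0 8 0" --pt "0 0 0 8 0" --pt "0 0 0 8 0" --pt "0 0 0 8 0" --pt "0 0 0 8 0" --pt "0 0 0 8 0" --pt "0 0 0 8 0" --pt "0 0 0 8 0" --pt "0 0 0 8 0" --pt "0 0 0 8 0" --pt "0 0 0 8 0" --pt "0 0 0 8 0" --pt "0 0 0 8 0" --pt "0 0 0 8 0" --pt "0 0 0 0 0"

```text
t: 7.4
tcp_pos: [0.4946, 0.0359, 0.1698]
tcp_rot: [[-0.915, 0.404, -0.006], [0.404, 0.915, 0.001], [0.006, -0.001, -1.0]]
force: [-6.7, 4.1, 5.5]
grip_width: 0.0133
grip_force: 20.0
```

```bash
python3 -c "
from h import *
o=env.get_obs();R=o['tcp_rot'];print(np.degrees(np.arctan2(R[1][1],R[0][1])),o['moment'],o['q'])"
```

```text
66.17929700935268 [0.65423374 1.36843696 0.03169378] [-3.92272405e+00  1.07786863e+01  9.90560546e+01  4.58978672e-02
  7.05269537e+01 -7.01172031e+01]
```

Emit:
step_arm --pt "0 0 0 6 0" --pt "0 0 0 6 0" --pt "0 0 0 5 0" --pt "0 0 0 4 0" --pt "0 0 0 0 0"

```text
t: 7.9
tcp_pos: [0.4944, 0.0355, 0.1698]
tcp_rot: [[-0.999, 0.05, -0.007], [0.05, 0.999, 0.0], [0.007, -0.0, -1.0]]
force: [-6.3, 2.2, 5.7]
grip_width: 0.0135
grip_force: 20.0
```

```bash
python3 -c "
from h import *
o=env.get_obs();R=o['tcp_rot'];print(np.degrees(np.arctan2(R[1][1],R[0][1])),o['moment'],o['force'])"
```

```text
87.11811335442096 [0.49547909 1.42201653 0.02871256] [-6.3328411   2.21776107  5.74933161]
```

Emit:
step_arm --pt "0 0 0 2 0" --pt "0 0 0 2 0" --pt "0 0 0 0 0"

```text
t: 8.2
tcp_pos: [0.4945, 0.0354, 0.1698]
tcp_rot: [[-1.0, -0.018, -0.006], [-0.018, 1.0, 0.0], [0.006, 0.0, -1.0]]
force: [-7.7, 3.5, 5.0]
grip_width: 0.0132
grip_force: 20.3
```

```bash
python3 -c "
from h import *
o=env.get_obs();R=o['tcp_rot'];print(np.degrees(np.arctan2(R[1][1],R[0][1])),o['moment'],o['force'])"
```

```text
91.04157532797412 [ 0.48658487  1.42641422 -0.21572545] [-7.70917121  3.50388084  5.02672485]
```

Emit:
step_arm --pt "0 0 0 -1 0.6" --pt "0 0 0 0 0.6" --pt "0 0 0 0 0.6" --pt "0 0 0 0 0.6" --pt "0 0 0.03 0 0.6" --pt "0 0 0.04 0 0.7" --pt "0 0 0.04 0 0.8" --pt "-0.02 -0.04 0 0 0.8" --pt "-0.02 -0.04 0 0 0.8" --pt "-0.02 -0.04 0 0 0.8" --pt "-0.02 -0.04 0 0 0.8" --pt "-0.019 -0.052 0 0 0.8" --pt "0 0 0 0 0.8"

```text
out of range: row 12 has -0.052, outside -0.05 to 0.05
```

Emit:
step_arm --pt "0 0 0 -1 0.6" --pt "0 0 0 0 0.6" --pt "0 0 0 0 0.6" --pt "0 0 0 0 0.6" --pt "0 0 0.03 0 0.6" --pt "0 0 0.04 0 0.7" --pt "0 0 0.04 0 0.8" --pt "-0.02 -0.042 0 0 0.8" --pt "-0.02 -0.042 0 0 0.8" --pt "-0.02 -0.042 0 0 0.8" --pt "-0.02 -0.042 0 0 0.8" --pt "-0.019 -0.044 0 0 0.8" --pt "0 0 0 0 0.8" --pt "0 0 0 0 0.8"

```text
t: 9.6
tcp_pos: [0.3985, -0.1777, 0.2799]
tcp_rot: [[-1.0, 0.003, 0.0], [0.003, 1.0, 0.0], [-0.0, 0.0, -1.0]]
force: [1.0, 0.9, 0.3]
grip_width: 0.0754
grip_force: 0.0
```

```bash
cat > look.py <<'E'
from h import *
import sys
c=cam('top');s=cam('scene')
for q in sys.argv[1:]:
    for n,cc in(('top',c),('scene',s)):
        for d in models.spot_in(n,q)[:2]:
            print(n,q,np.round(d['extent'],1).tolist(),round(d['conf'],2))
# colour dots, bottles
for nm,lo,hi in(('or',(5,150,90),(20,255,255)),('bl',(105,120,60),(125,255,255))):
    for n,cc in(('top',c),('scene',s)):
        h=cv2.cvtColor(cv2.resize(np.clip(cc['img']*1.6,0,255).astype(np.uint8),None,fx=4,fy=4,interpolation=cv2.INTER_CUBIC),cv2.COLOR_RGB2HSV)
        m=cv2.inRange(h,lo,hi); k,l,st,ce=cv2.connectedComponentsWithStats(m)
        for i in range(1,k):
            if 30<st[i,4]: 
                u=(ce[i]+.5)/4-.5; w=at(cc,*u,.112)
                if .3<w[0]<.7 and -.45<w[1]<.3: print(nm,n,u.round(1),st[i,4],w.round(4))
E
python3 look.py bottle4_center bottle2_center; python3 -c "
from h import *
c=cam('top'); m=np.clip(c['img']*1.6,0,255).astype(np.uint8)[170:270,230:430,::-1]
cv2.imwrite('pics/c1.png',cv2.resize(m,None,fx=4,fy=4,interpolation=cv2.INTER_CUBIC))"
```

```text
top bottle4_center [432.1, 233.7, 442.4, 256.2] 0.15
scene bottle4_center [230.8, 212.1, 250.6, 241.0] 0.84
scene bottle4_center [195.2, 294.1, 225.5, 336.0] 0.37
scene bottle2_center [198.0, 244.3, 217.4, 274.1] 0.77
scene bottle2_center [300.5, 237.1, 306.0, 257.4] 0.7
or scene [331.1 192.5] 40 [0.586  0.0844 0.112 ]
or scene [325. 200.] 61 [0.5893 0.0431 0.112 ]
or scene [239.6 213.3] 49 [ 0.3947 -0.1743  0.112 ]
or scene [240.8 225.8] 1190 [ 0.4343 -0.2118  0.112 ]
or scene [242.  234.2] 53 [ 0.4609 -0.2353  0.112 ]
or scene [241.3 238.3] 126 [ 0.4703 -0.2489  0.112 ]
or scene [303.6 255. ] 69 [ 0.6694 -0.1837  0.112 ]
bl top [417.3 180.3] 993 [ 0.6586 -0.3611  0.112 ]
bl top [412.3 244.7] 47 [ 0.4173 -0.3433  0.112 ]
bl scene [203.4 245.4] 71 [ 0.3936 -0.3396  0.112 ]
bl scene [206.9 257.4] 1872 [ 0.4352 -0.3657  0.112 ]
bl scene [209.9 265.9] 95 [ 0.4652 -0.3827  0.112 ]
bl scene [210.2 270. ] 236 [ 0.4763 -0.3926  0.112 ]
bl scene [263.9 301.8] 7777 [ 0.6763 -0.3798  0.112 ]
```

View pics/c1.png

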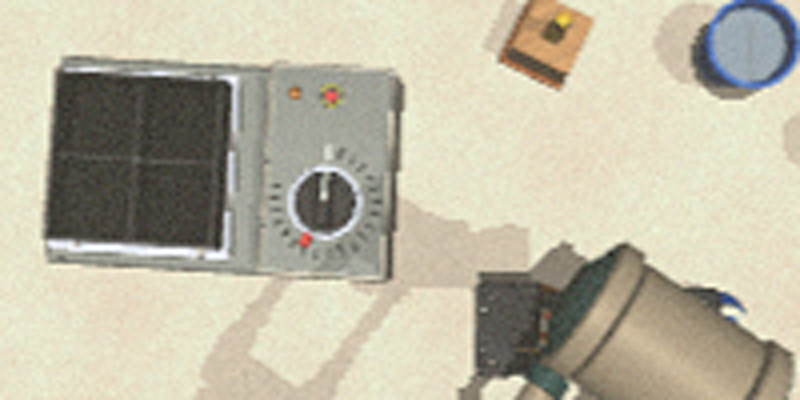

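The dial pointer is now on the white off mark (crop 325,180) and the bottles are unmoved. Next I grasp the orange cap.

Emit:
step_arm --pt "-0.001 0.001 -0.045 0 0.8" --pt "0 0 -0.045 0 0.8" --pt "0 0 -0.04 0 0.8" --pt "0 0 -0.025 0 0.8" --pt "0 0 -0.011 0 0.8" --pt "0 0 -0.011 0 0.8" --pt "0 0 0 0 0.8" --pt "0 0 0 0 0" --pt "0 0 0 0 0" --pt "0 0 0 0 0" --pt "0 0 0 0 0" --pt "0 0 0 0 0" --pt "0 0 0 0 0" --pt "0 0 0 0 0" --pt "0 0 0 0 0" --squeeze 20

```text
t: 11.45
tcp_pos: [0.3979, -0.176, 0.1031]
tcp_rot: [[-1.0, -0.001, 0.0], [-0.001, 1.0, -0.0], [-0.0, -0.0, -1.0]]
force: [0.5, -0.0, 1.2]
grip_width: 0.0311
grip_force: 20.0
```

Emit:
step_arm --pt "0 0 0.02 0 0" --pt "0 0 0.04 0 0" --pt "0 0 0.045 0 0" --pt "0 0 0.045 0 0" --pt "0 0 0.05 0 0" --pt "0.016 0.0387 0 0 0" --pt "0.016 0.0387 0 0 0" --pt "0.016 0.0387 0 0 0" --pt "0.016 0.0387 0 0 0" --pt "0.016 0.0387 0 0 0" --pt "0.016 0.0387 0 0 0" --pt "0.016 0.0387 0 0 0" --pt "0.016 0.0387 0 0 0" --pt "0.016 0.0387 0 0 0" --pt "0.016 0.0387 0 0 0" --pt "0.016 0.0387 0 0 0" --pt "0 0 0 0 0" --pt "0 0 0 0 0"

```text
t: 13.25
tcp_pos: [0.5732, 0.2505, 0.3012]
tcp_rot: [[-1.0, -0.002, -0.003], [-0.002, 1.0, -0.002], [0.003, -0.001, -1.0]]
force: [0.1, 0.3, -2.5]
grip_width: 0.0318
grip_force: 20.0
```

```bash
python3 look.py bottle4_center|grep -v bl; python3 -c "
from h import *
o=env.get_obs(); c=cam('scene'); print(proj(c,[o['tcp_pos']]), o['grip_width'])
m=np.clip(c['img']*1.6,0,255).astype(np.uint8)[80:230,260:400,::-1]
cv2.imwrite('pics/c2.png',cv2.resize(m,None,fx=4,fy=4,interpolation=cv2.INTER_CUBIC))"
```

```text
top bottle4_center [433.9, 198.2, 459.2, 219.3] 0.65
top bottle4_center [243.2, 200.6, 253.8, 205.8] 0.44
scene bottle4_center [347.8, 119.4, 364.3, 151.5] 0.77
scene bottle4_center [290.9, 186.5, 297.5, 192.8] 0.63
or top [250.9 200.7] 72 [0.5662 0.265  0.112 ]
or top [246.5 202.4] 102 [0.5594 0.2812 0.112 ]
or scene [331.  192.5] 46 [0.5859 0.0841 0.112 ]
or scene [325. 200.] 49 [0.5895 0.043  0.112 ]
[[357.20193567 123.64171972]] 0.0315770142378186
```

View pics/c2.png

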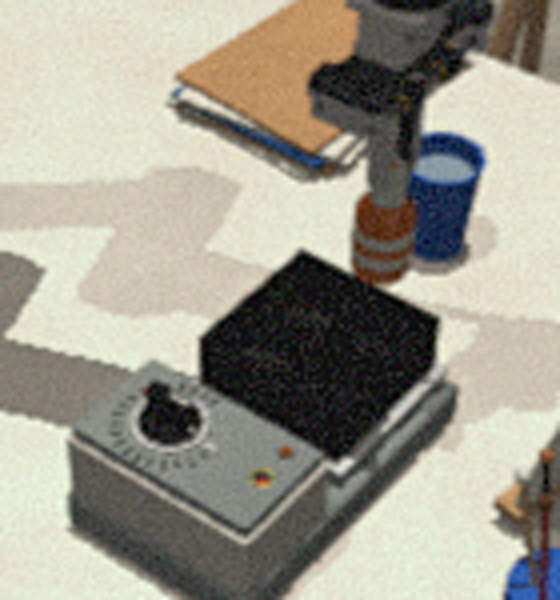

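The bottle hangs upright in the grip above the rear-left cell, its body at about (385,240) in the crop. I'm lowering it.

Emit:
step_arm --pt "0 0 -0.03 0 0" --pt "0 0 -0.03 0 0" --pt "0 0 -0.02 0 0" --pt "0 0 -0.02 0 0" --pt "0 0 -0.015 0 0" --pt "0 0 -0.004 0 0" --pt "0 0 -0.003 0 0" --pt "0 0 -0.002 0 0" --pt "0 0 0 0 0"

```text
t: 14.4
tcp_pos: [0.5741, 0.2499, 0.1797]
tcp_rot: [[-1.0, -0.0, 0.001], [-0.0, 1.0, 0.0], [-0.001, 0.0, -1.0]]
force: [0.8, -0.4, -2.9]
grip_width: 0.0319
grip_force: 20.0
```

Emit:
step_arm --pt "0 0 -0.002 0 0" --pt "0 0 -0.0015 0 0" --pt "0 0 0 0 0" --pt "0 0 0 0 0"

```text
t: 14.8
tcp_pos: [0.5741, 0.2502, 0.1769]
tcp_rot: [[-1.0, -0.001, 0.002], [-0.001, 1.0, 0.001], [-0.002, 0.001, -1.0]]
force: [-1.6, -0.8, 5.9]
grip_width: 0.0313
grip_force: 20.0
```

Emit:
step_arm --pt "0 0 0 0 0.7" --pt "0 0 0 0 0.7" --pt "0 0 0 0 0.7" --pt "0 0 0 0 0.7" --pt "0 0 0.04 0 0.7" --pt "0 0 0.045 0 0.8" --pt "-0.0127 -0.0422 0.025 0 0.8" --pt "-0.0127 -0.0422 0 0 0.8" --pt "-0.0127 -0.0422 0 0 0.8" --pt "-0.0127 -0.0422 0 0 0.8" --pt "-0.0127 -0.0422 0 0 0.8" --pt "-0.0127 -0.0422 0 0 0.8" --pt "-0.0127 -0.0422 0 0 0.8" --pt "-0.0127 -0.0422 0 0 0.8" --pt "-0.0127 -0.0422 0 0 0.8" --pt "-0.0127 -0.0422 0 0 0.8" --pt "-0.0127 -0.0422 0 0 0.8" --pt "-0.0127 -0.0422 0 0 0.8" --pt "-0.0127 -0.0422 0 0 0.8" --pt "-0.0127 -0.0422 0 0 0.8"

```text
t: 16.8
tcp_pos: [0.3953, -0.3419, 0.2851]
tcp_rot: [[-1.0, -0.0, 0.0], [-0.0, 1.0, 0.0], [-0.0, 0.0, -1.0]]
force: [0.7, 0.6, -0.1]
grip_width: 0.0752
grip_force: 0.0
```

```bash
python3 look.py bottle4_center bottle2_center; python3 -c "
from h import *
print(env.get_obs()['tcp_pos'])
c=cam('top'); m=np.clip(c['img']*1.6,0,255).astype(np.uint8)[170:240,238:338,::-1]
s=cam('scene')
k=lambda m,f:cv2.resize(m,f,interpolation=cv2.INTER_CUBIC)
b=np.clip(s['img']*1.6,0,255).astype(np.uint8)[190:290,180:250,::-1]
cv2.imwrite('pics/c3.png',np.hstack([k(m,(500,350)),k(b,(245,350))]))"
```

```text
top bottle4_center [247.3, 192.2, 266.5, 205.8] 0.51
top bottle4_center [243.1, 187.6, 329.3, 240.4] 0.43
scene bottle4_center [343.8, 149.4, 360.8, 170.5] 0.59
top bottle2_center [402.3, 242.8, 407.3, 257.7] 0.44
scene bottle2_center [200.7, 246.6, 217.6, 275.1] 0.72
or top [255.6 199.8] 992 [0.57   0.2473 0.112 ]
or top [251.1 197.6] 62 [0.5782 0.2647 0.112 ]
or scene [353.5 160.7] 1613 [0.5603 0.2674 0.112 ]
or scene [331.1 192.5] 43 [0.5859 0.0845 0.112 ]
or scene [324.9 200.1] 50 [0.5896 0.0424 0.112 ]
bl top [417.7 180.3] 1045 [ 0.6585 -0.3627  0.112 ]
bl scene [203.4 245.6] 62 [ 0.394  -0.3401  0.112 ]
bl scene [206.9 257.8] 1730 [ 0.4363 -0.3668  0.112 ]
bl scene [209.8 265.9] 119 [ 0.4647 -0.3828  0.112 ]
bl scene [210.6 269.8] 271 [ 0.4766 -0.3914  0.112 ]
bl scene [263.8 301.8] 7858 [ 0.6761 -0.3799  0.112 ]
[ 0.39629469 -0.33917753  0.28496078]
```

View pics/c3.png

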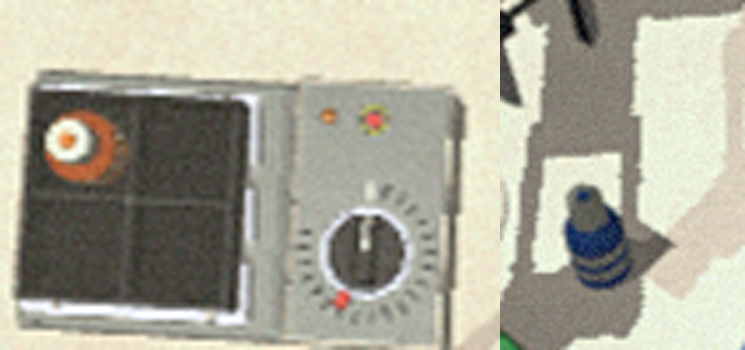

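Orange stands in the rear-left cell and blue is unmoved. Next I grasp blue.

Emit:
step_arm --pt "0.001 -0.001 -0.045 0 0.8" --pt "0 0 -0.045 0 0.8" --pt "0 0 -0.04 0 0.8" --pt "0 0 -0.025 0 0.8" --pt "0 0 -0.014 0 0.8" --pt "0 0 -0.013 0 0.8" --pt "0 0 0 0 0.8" --pt "0 0 0 0 0" --pt "0 0 0 0 0" --pt "0 0 0 0 0" --pt "0 0 0 0 0" --pt "0 0 0 0 0" --pt "0 0 0 0 0" --pt "0 0 0 0 0" --pt "0 0 0 0 0" --squeeze 20

```text
t: 18.7
tcp_pos: [0.3972, -0.3416, 0.1033]
tcp_rot: [[-1.0, -0.0, 0.0], [-0.0, 1.0, -0.0], [-0.0, -0.0, -1.0]]
force: [-0.9, -0.3, 2.2]
grip_width: 0.0312
grip_force: 20.0
```

```bash
python3 -c "
from h import *
c=dict(np.load('top.npz')); print(at(c,238+68.5/5-.5,170+141.5/5-.5,.185))"
```

```text
[0.57125705 0.24950634 0.185     ]
```

Emit:
step_arm --pt "0 0 0.02 0 0" --pt "0 0 0.04 0 0" --pt "0 0 0.045 0 0" --pt "0 0 0.045 0 0" --pt "0 0 0.05 0 0" --pt "0.0081 0.043 0 0 0" --pt "0.0081 0.043 0 0 0" --pt "0.0081 0.043 0 0 0" --pt "0.0081 0.043 0 0 0" --pt "0.0081 0.043 0 0 0" --pt "0.0081 0.043 0 0 0" --pt "0.0081 0.043 0 0 0" --pt "0.0081 0.043 0 0 0" --pt "0.0081 0.043 0 0 0" --pt "0.0081 0.043 0 0 0" --pt "0.0081 0.043 0 0 0" --pt "0.0081 0.043 0 0 0" --pt "0 0 0 0 0" --pt "0 0 0 0 0"

```text
t: 20.6
tcp_pos: [0.4938, 0.1752, 0.3021]
tcp_rot: [[-1.0, -0.003, -0.002], [-0.003, 1.0, -0.001], [0.002, -0.001, -1.0]]
force: [0.0, -0.6, -1.7]
grip_width: 0.0318
grip_force: 20.0
```

Emit:
step_arm --pt "0 0 -0.03 0 0" --pt "0 0 -0.03 0 0" --pt "0 0 -0.02 0 0" --pt "0 0 -0.02 0 0" --pt "0 0 -0.015 0 0" --pt "0 0 -0.004 0 0" --pt "0 0 -0.003 0 0" --pt "0 0 -0.002 0 0" --pt "0 0 -0.001 0 0" --pt "0 0 -0.0015 0 0" --pt "0 0 0 0 0"

```text
t: 21.7
tcp_pos: [0.4946, 0.1748, 0.1772]
tcp_rot: [[-1.0, -0.001, 0.001], [-0.001, 1.0, 0.0], [-0.001, 0.0, -1.0]]
force: [-0.4, -0.2, 0.5]
grip_width: 0.0314
grip_force: 20.0
```

Emit:
step_arm --pt "0 0 -0.0005 0 0" --pt "0 0 0 0 0.6" --pt "0 0 0 0 0.6" --pt "0 0 0 0 0.6" --pt "0 0 0 0 0.6" --pt "0 0 0.04 0 0.6" --pt "0 0 0.045 0 0.6" --pt "0 0 0.038 0 0.6" --pt "0.0191 -0.0392 0 0 0.6" --pt "0.0191 -0.0392 0 0 0.6" --pt "0.0191 -0.0392 0 0 0.6" --pt "0.0191 -0.0392 0 0 0.6" --pt "0.0191 -0.0392 0 0 0.6" --pt "0.0191 -0.0392 0 0 0.6" --pt "0.0191 -0.0392 0 0 0.6" --pt "0.0191 -0.0392 0 0 0.6" --pt "0.0191 -0.0392 0 0 0.6" --pt "0 0 0 0 0.6"

```text
t: 23.5
tcp_pos: [0.6678, -0.1837, 0.2965]
tcp_rot: [[-1.0, 0.005, -0.001], [0.005, 1.0, -0.002], [0.001, -0.002, -1.0]]
force: [0.3, 0.4, -0.8]
grip_width: 0.0562
grip_force: 0.0
```

```bash
python3 -c "
from h import *
print(env.get_obs()['tcp_pos'])
c=cam('top'); m=np.clip(c['img']*1.6,0,255).astype(np.uint8)[170:240,238:338,::-1]
s=cam('scene')
k=lambda m,f:cv2.resize(m,f,interpolation=cv2.INTER_CUBIC)
b=np.clip(s['img']*1.6,0,255).astype(np.uint8)[190:290,250:350,::-1]
cv2.imwrite('pics/c4.png',np.hstack([k(m,(500,350)),k(b,(300,350)) if 0 else k(b,(300,300)) if 0 else cv2.copyMakeBorder(k(b,(300,300)),0,50,0,0,0)]))"
```

```text
[ 0.66783412 -0.18374989  0.2965143 ]
```

View pics/c4.png

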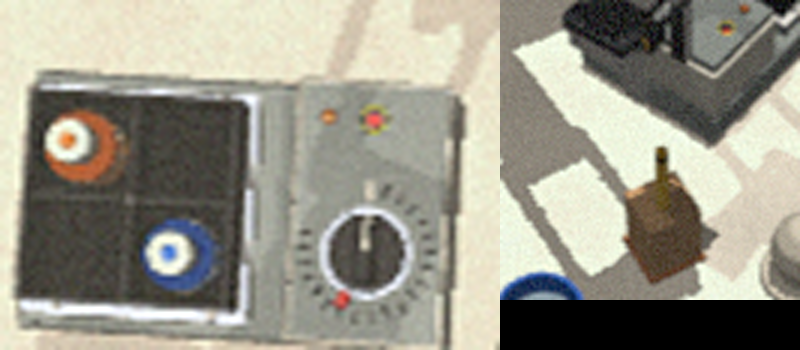

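Both bottles stand in their cells and the dial is off. The stylus stands in its block. Next I descend onto the stylus.

Emit:
step_arm --pt "0 0 0 0 0.6" --pt "0 0 -0.03 0 0.6" --pt "0 0 -0.03 0 0.6" --pt "0 0 -0.01 0 0.6" --pt "0 0 0 0 0.6" --pt "0 0 0 0 0.6"

```text
t: 24.2
tcp_pos: [0.6667, -0.1775, 0.2307]
tcp_rot: [[-1.0, -0.002, 0.002], [-0.002, 1.0, -0.001], [-0.002, -0.001, -1.0]]
force: [-0.1, 0.1, -0.8]
grip_width: 0.0564
grip_force: 0.0
```

Emit:
step_arm --pt "0 0 -0.03 0 0.6" --pt "0 0 -0.03 0 0.6" --pt "0 0 -0.02 0 0.6" --pt "0 0 -0.004 0 0.6" --pt "0 0 0 0 0.6" --pt "0 0 0 0 0.3" --pt "0 0 0 0 0" --pt "0 0 0 0 0" --pt "0 0 0 0 0" --pt "0 0 0 0 0" --pt "0 0 0 0 0" --pt "0 0 0 0 0" --pt "0 0 0 0 0" --pt "0 0 0 0 0" --pt "0 0 0 0 0" --squeeze 25

```text
t: 25.7
tcp_pos: [0.6663, -0.1782, 0.1451]
tcp_rot: [[-1.0, -0.001, 0.0], [-0.001, 1.0, -0.0], [-0.0, -0.0, -1.0]]
force: [-0.1, -1.5, 0.8]
grip_width: 0.0135
grip_force: 25.0
```

Emit:
step_arm --pt "0 0 0.02 0 0" --pt "0 0 0.03 0 0" --pt "0 0 0.03 0 0" --pt "0 0 0.035 0 0" --pt "0 0 0.035 0 0" --pt "-0.014 0.0421 0 0 0" --pt "-0.014 0.0421 0 0 0" --pt "-0.014 0.0421 0 0 0" --pt "-0.014 0.0421 0 0 0" --pt "-0.014 0.0421 0 0 0" --pt "0 0 0 0 0" --pt "0 0 0 0 0" --pt "0 0 0 0 0" --pt "0 0 -0.01 0 0" --pt "0 0 0 0 0" --pt "0 0 0 0 0"

```text
t: 27.3
tcp_pos: [0.5962, 0.0315, 0.2841]
tcp_rot: [[-1.0, 0.001, -0.002], [0.001, 1.0, 0.0], [0.002, 0.0, -1.0]]
force: [0.2, -1.5, -0.3]
grip_width: 0.0137
grip_force: 25.0
```

```bash
python3 -c "
from h import *
print(env.get_obs()['tcp_pos'])
s=cam('scene'); t=cam('top')
k=lambda m,f:cv2.resize(m,f,interpolation=cv2.INTER_CUBIC)
b=np.clip(s['img']*1.8,0,255).astype(np.uint8)[150:220,290:360,::-1]
m=np.clip(t['img']*1.8,0,255).astype(np.uint8)[170:240,275:345,::-1]
print(proj(s,[[.5965,.0327,.148],[.5965,.0327,.13]]))
cv2.imwrite('pics/c5.png',np.hstack([k(b,(400,400)),k(m,(400,400))]))"
```

```text
[0.59616111 0.03152559 0.28409235]
[[325.0973882  195.50814565]
 [325.01066443 199.13688922]]
```

View pics/c5.png

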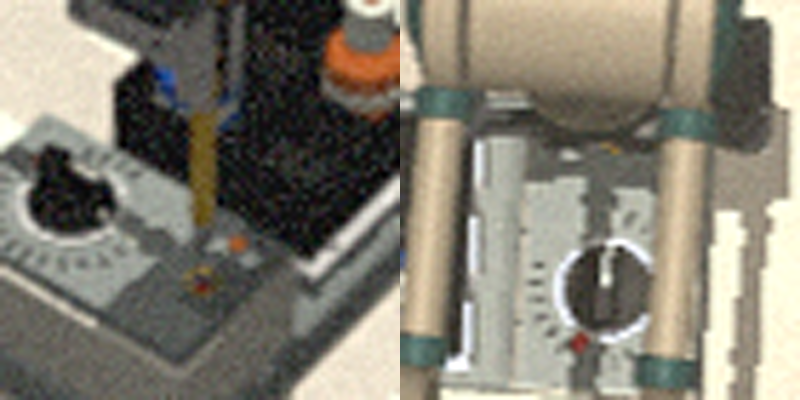

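Emit:
step_arm --pt "0 0.001 -0.006 0 0" --pt "0 0 -0.005 0 0" --pt "0 0 -0.004 0 0" --pt "0 0 -0.003 0 0" --pt "0 0 -0.002 0 0" --pt "0 0 -0.001 0 0" --pt "0 0 0 0 0"

```text
t: 28.1
tcp_pos: [0.5962, 0.0334, 0.264]
tcp_rot: [[-1.0, -0.001, -0.0], [-0.001, 1.0, 0.0], [0.0, 0.0, -1.0]]
force: [0.2, -1.1, -1.5]
grip_width: 0.0135
grip_force: 25.0
```

Emit:
step_arm --pt "0 0 -0.003 0 0" --pt "0 0 -0.002 0 0" --pt "0 0 -0.0015 0 0" --pt "0 0 -0.001 0 0" --pt "0 0 0 0 0" --pt "0 0 0 0 0"

```text
t: 28.7
tcp_pos: [0.5965, 0.0334, 0.257]
tcp_rot: [[-1.0, -0.001, 0.001], [-0.001, 1.0, 0.0], [-0.001, 0.0, -1.0]]
force: [0.8, 0.4, 2.5]
grip_width: 0.0135
grip_force: 25.0
```

Emit:
step_arm --pt "0 0 -0.001 0 0" --pt "0 0 -0.0005 0 0" --pt "0 0 0 0 0" --pt "0 0 0 0 0"

```text
t: 29.1
tcp_pos: [0.5966, 0.0334, 0.2561]
tcp_rot: [[-1.0, -0.001, 0.002], [-0.001, 1.0, 0.0], [-0.002, 0.0, -1.0]]
force: [-0.0, 0.3, 6.0]
grip_width: 0.0135
grip_force: 25.0
```

Emit:
step_arm --pt "0 0 0.01 0 0" --pt "0 0 0.015 0 0" --pt "0 0 0.015 0 0" --pt "0.014 -0.0423 0 0 0" --pt "0.014 -0.0423 0 0 0" --pt "0.014 -0.0423 0 0 0" --pt "0.014 -0.0423 0 0 0" --pt "0.014 -0.0423 0 0 0" --pt "0 0 0 0 0" --pt "0 0 0 0 0" --pt "0 0 0 0 0" --pt "0 0 0 0 0"

```text
t: 30.3
tcp_pos: [0.6659, -0.1765, 0.2955]
tcp_rot: [[-1.0, -0.002, 0.0], [-0.002, 1.0, 0.001], [-0.0, 0.001, -1.0]]
force: [-0.6, 0.0, 0.1]
grip_width: 0.0135
grip_force: 25.0
```

```bash
python3 -c "
from h import *
o=env.get_obs();print(o['tcp_pos'],o['force'])"; python3 look.py reset_button | head -4
```

```text
[ 0.66588798 -0.17650096  0.29550108] [-0.5856333   0.00531892  0.12057217]
top reset_button [305.5, 211.0, 321.2, 229.7] 0.5
or top [255.6 199.9] 1026 [0.5696 0.2473 0.112 ]
or top [251.1 197.6] 62 [0.5781 0.2644 0.112 ]
or scene [353.6 160.8] 1638 [0.5612 0.2672 0.112 ]
```

Emit:
step_arm --pt "0 0 -0.03 0 0" --pt "0 0 -0.025 0 0" --pt "0 0 -0.01 0 0" --pt "0 0 -0.01 0 0" --pt "0 0 -0.01 0 0" --pt "0 0 -0.01 0 0" --pt "0 0 -0.005 0 0" --pt "0 0 0 0 0"

```text
t: 31.3
tcp_pos: [0.6659, -0.178, 0.1944]
tcp_rot: [[-1.0, -0.001, -0.001], [-0.001, 1.0, 0.001], [0.001, 0.001, -1.0]]
force: [0.2, -0.2, -1.1]
grip_width: 0.0134
grip_force: 25.0
```

Emit:
step_arm --pt "0 0 -0.007 0 0" --pt "0 0 -0.007 0 0" --pt "0 0 -0.007 0 0" --pt "0 0 -0.007 0 0" --pt "0 0 -0.007 0 0" --pt "0 0 -0.006 0 0" --pt "0 0 -0.005 0 0" --pt "0 0 0 0 0"

```text
t: 32.1
tcp_pos: [0.6657, -0.1779, 0.148]
tcp_rot: [[-1.0, -0.001, -0.002], [-0.001, 1.0, 0.001], [0.002, 0.001, -1.0]]
force: [-0.4, 0.5, -0.3]
grip_width: 0.0133
grip_force: 25.0
```

Emit:
step_arm --pt "0 0 -0.002 0 0" --pt "0 0 0 0 0.3" --pt "0 0 0 0 0.4" --pt "0 0 0 0 0.4" --pt "0 0 0 0 0.4" --pt "0 0 0 0 0.4" --pt "0 0 0.02 0 0.4" --pt "0 0 0.04 0 0.5" --pt "0 0 0.045 0 0.6" --pt "0 0 0.045 0 0.6" --pt "0 0 0 0 0.6" --pt "0 0 0 0 0.6"

```text
t: 33.3
tcp_pos: [0.6667, -0.1782, 0.2986]
tcp_rot: [[-1.0, -0.001, 0.003], [-0.001, 1.0, -0.001], [-0.003, -0.001, -1.0]]
force: [0.2, 0.3, -0.9]
grip_width: 0.0564
grip_force: 0.0
```

```bash
cat > tab.py <<'E'
from h import *
def avg(n,k):
    L=[cam(n) for _ in range(k)]; c=dict(L[0]); c['img']=np.mean([l['img'] for l in L],0); return c
t=avg('top',8); s=avg('scene',2)
ax=np.array([.4972,.0353])
I=t['img']; 
# red weight near tab
h=I[:,:,0]-np.maximum(I[:,:,1],I[:,:,2])
for z in(.13,.135,.14,.145):
    u,v=proj(t,[[.462,.051,z]])[0]; ui,vi=int(round(u)),int(round(v))
    w=np.clip(h[vi-4:vi+5,ui-4:ui+5]-12,0,None); yy,xx=np.mgrid[vi-4:vi+5,ui-4:ui+5]
    q=at(t,(w*xx).sum()/w.sum(),(w*yy).sum()/w.sum(),z)
    d=q[:2]-ax; a=np.degrees(np.arctan2(d[1],d[0])); print(z,q.round(4),np.hypot(*d).round(4),a.round(1))
b=cv2.resize(np.clip(I*1.8,0,255).astype(np.uint8)[195:240,288:333,::-1],(540,540),interpolation=cv2.INTER_CUBIC)
S=cv2.resize(np.clip(s['img']*1.6,0,255).astype(np.uint8)[230:300,280:320,::-1],(260,540) if 0 else (309,540),interpolation=cv2.INTER_CUBIC)
b=b[:, :490]; cv2.imwrite('pics/c6.png',np.hstack([b,S]))
pa=proj(t,[[*ax,.138],[*ax,.168]]); print('axis crop px',((pa-[288,195]+.5)*12-.5).round(1).tolist())
E
python3 tab.py
```

```text
0.13 [0.4632 0.0524 0.13  ] 0.0381 153.3
0.135 [0.4632 0.0522 0.135 ] 0.038 153.6
0.14 [0.4632 0.0519 0.14  ] 0.0379 153.9
0.145 [0.4632 0.0517 0.145 ] 0.0377 154.3
axis crop px [[278.2, 309.1], [274.6, 306.4]]
```

View pics/c6.png

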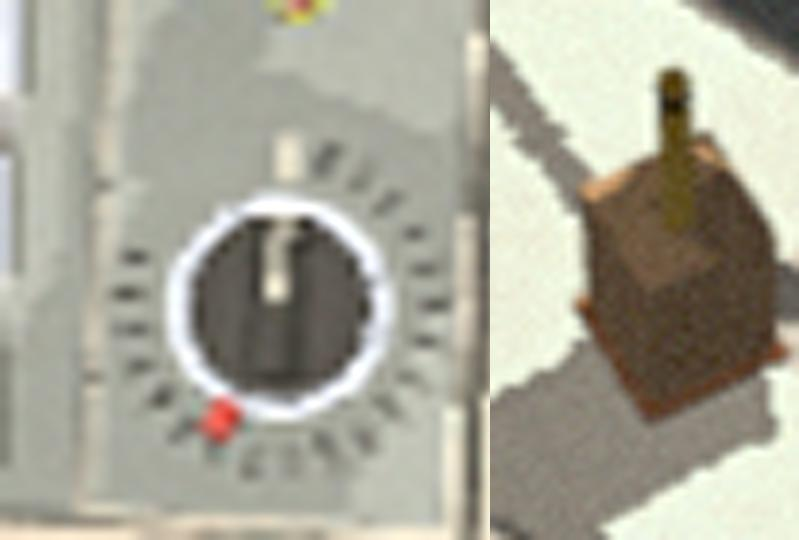

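The stylus stands in the block with nothing displaced, and the tab is at about 204.5° clockwise from off. Next I return to the dial.

Emit:
step_arm --pt "-0.0283 0.0356 0 -1.7 0.8" --pt "-0.0283 0.0356 0 0 0.8" --pt "-0.0283 0.0356 0 0 0.8" --pt "-0.0283 0.0356 0 0 0.8" --pt "-0.0283 0.0356 0 0 0.8" --pt "-0.0283 0.0356 0 0 0.8" --pt "0 0 0 0 0.8" --pt "0 0 -0.04 0 0.8" --pt "0 0 -0.04 0 0.8" --pt "0 0 -0.025 0 0.8" --pt "0 0 -0.012 0 0.8" --pt "0 0 -0.012 0 0.8" --pt "0 0 0 0 0.8" --pt "0 0 0 0 0.8"

```text
t: 35.2
tcp_pos: [0.4974, 0.0353, 0.1689]
tcp_rot: [[-1.0, 0.029, 0.002], [0.029, 1.0, -0.0], [-0.002, -0.0, -1.0]]
force: [0.1, 0.2, 0.7]
grip_width: 0.0754
grip_force: 0.0
```

Close, then turn clockwise 160° first.

Emit:
step_arm --pt "0 0 0 0 0" --pt "0 0 0 0 0" --pt "0 0 0 0 0" --pt "0 0 0 0 0" --pt "0 0 0 0 0" --pt "0 0 0 0 0" --pt "0 0 0 0 0" --pt "0 0 0 0 0" --pt "0 0 0 0 0" --pt "0 0 0 0 0" --pt "0 0 0 -5 0" --pt "0 0 0 -8 0" --pt "0 0 0 -8 0" --pt "0 0 0 -8 0" --pt "0 0 0 -8 0" --pt "0 0 0 -8 0" --pt "0 0 0 -8 0" --pt "0 0 0 -8 0" --pt "0 0 0 -8 0" --pt "0 0 0 -8 0" --squeeze 20

```text
t: 37.2
tcp_pos: [0.4958, 0.0348, 0.168]
tcp_rot: [[-0.191, 0.982, -0.001], [0.982, 0.191, -0.002], [-0.001, -0.002, -1.0]]
force: [-1.1, -2.1, 1.0]
grip_width: 0.0134
grip_force: 20.0
```

Emit:
step_arm --pt "0 0 0 -8 0" --pt "0 0 0 -8 0" --pt "0 0 0 -8 0" --pt "0 0 0 -8 0" --pt "0 0 0 -8 0" --pt "0 0 0 -8 0" --pt "0 0 0 -8 0" --pt "0 0 0 -8 0" --pt "0 0 0 -8 0" --pt "0 0 0 -8 0" --pt "0 0 0 -8 0" --pt "0 0 0 -8 0" --pt "0 0 0 -8 0" --pt "0 0 0 -8 0" --pt "0 0 0 -8 0" --pt "0 0 0 -7 0" --pt "0 0 0 0 0" --pt "0 0 0 0 0"

```text
t: 39.0
tcp_pos: [0.495, 0.0358, 0.168]
tcp_rot: [[0.902, -0.431, -0.003], [-0.431, -0.902, 0.0], [-0.003, 0.001, -1.0]]
force: [-3.5, -0.2, 3.3]
grip_width: 0.0137
grip_force: 20.0
```

```bash
python3 -c "
from h import *
o=env.get_obs();R=o['tcp_rot'];print(np.degrees(np.arctan2(R[1][1],R[0][1])),o['moment'],o['force'],o['q'])"
```

```text
-115.52520894989553 [ 0.11430345  1.01681433 -0.02293398] [-3.54173904 -0.18056988  3.30162306] [-3.91336008e+00  1.07851703e+01  9.93159608e+01  1.27901929e-02
  7.00626133e+01  1.11607537e+02]
```

Emit:
step_arm --pt "0 0 0 0 0.4" --pt "0 0 0 0 0.6" --pt "0 0 0 0 0.6" --pt "0 0 0 0 0.6" --pt "0 0 0.03 0 0.6" --pt "0 0 0.045 0 0.7" --pt "0 0 0.045 0 0.8" --pt "-0.02 -0.04 0 0 0.8" --pt "-0.02 -0.04 0 0 0.8" --pt "-0.02 -0.04 0 0 0.8" --pt "-0.02 -0.04 0 0 0.8" --pt "-0.02 -0.04 0 0 0.8" --pt "0 0 0 0 0.8" --pt "0 0 0 0 0.8"

```text
t: 40.4
tcp_pos: [0.3963, -0.1651, 0.2881]
tcp_rot: [[0.9, -0.436, 0.001], [-0.436, -0.9, 0.0], [0.0, -0.001, -1.0]]
force: [-0.0, -0.6, -0.1]
grip_width: 0.0754
grip_force: 0.0
```

```bash
python3 tab.py; python3 - <<'E'
from h import *
c=cam('top'); m=np.clip(c['img']*1.6,0,255).astype(np.uint8)[178:244,238:334,::-1]
A=cv2.resize(m,(480,330),interpolation=cv2.INTER_CUBIC); B=cv2.resize(cv2.imread('pics/c6.png'),(488,330))
cv2.imwrite('pics/c7.png',np.hstack([A[:,:310],B]))
E
```

```text
0.13 [0.4631 0.0524 0.13  ] 0.0381 153.4
0.135 [0.4631 0.0521 0.135 ] 0.038 153.7
0.14 [0.4631 0.0519 0.14  ] 0.0379 154.1
0.145 [0.4631 0.0516 0.145 ] 0.0378 154.4
axis crop px [[278.2, 309.1], [274.6, 306.4]]
```

View pics/c7.png

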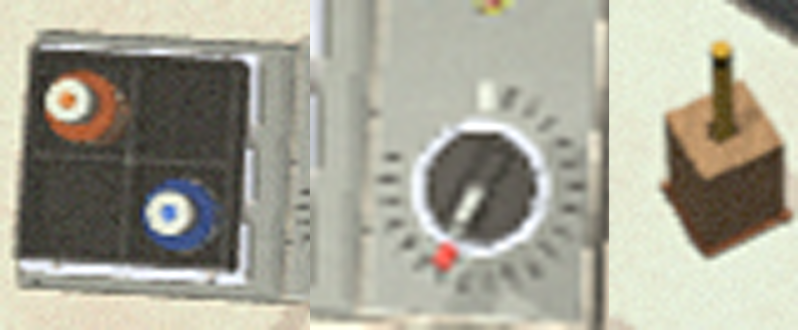

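The pointer lies in line with the red tab. Both bottles stand in their cells, the stylus is in its block, and the gripper is clear.

```bash
python3 -c "
from station import env
print(env.hand_in())"
```

```text
the job is handed in; nothing more can be done
None
```

The job is handed in: I turned the dial to off, stood the orange and blue bottles (the only two present) in cells 4 and 1, and pushed the reset down with the stylus until it met a hard stop. The stylus is back in its block and the pointer is on the red tab to within about 3° in the last picture; the hand-in returned no verdict.

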